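Dock a blower wheel, spin-check it and eject it

TASK

Push the carriage with the blower wheel all the way into the test dock until the push-push catch holds it there. Then flick the wheel so that it spins freely on its own for at least a full turn, and leave it alone until it has run down to a standstill. Finally press the carriage in again so that the catch lets it spring back out, without disturbing the adapter, terminal strip and screwdriver lying around the dock.

Things in the scene. Friction and masses are not known exactly. Their poses are not given: they have to be found in the camera images.
- dock: Fixed low aluminium dock, base plate 285 x 190 x 8 mm, side rails (outer faces at y = +-83 mm, tops 32 mm above the table), rear stop block (front face at x = +100 mm, 70 mm high; the idle clamp lever on it rises to 100 mm). Origin: on the table under the wheel's axis when the carriage is caught in the docked position. x = push direction, inwards, away from the robot; y left, z up.
- carriage: Aluminium carriage sliding between the dock's rails: plate 167 x 132 mm, top 30 mm above the table, with an upright push plate (70 mm wide, 8 mm thick, 20 to 82 mm above the table) at its robot-side end. Origin: on the table plane under the wheel's axis; axes as the dock's. Push plate from x = -87 to -95 mm, faced outside with a 4 mm rubber pad, 62 x 54 mm, to x = -99 mm.
- push_face (a point): Centre line of the outer (robot-side) face of the push plate's rubber pad, 55 mm above the table; push here along dock +x.
- carriage_slide (a joint): Carriage travel along dock x, m: 0 = fully out (spring-held), 0.058 = hard stop. Push-push catch: pressed past 0.056 (press right to the stop) and let go, it springs back and is held at 0.046; pressed to the stop again and let go, it is released and springs out to 0. A press short of 0.050 changes nothing. The spring resists with 2.1 N at 0, 6.2 N at the stop, plus about 1 N of friction.
- wheel: Blower wheel lying flat on the carriage, axis vertical: grey disc 130 mm across, black hub 26 mm across (top 91 mm above the table), three upright black radial vanes 120 deg apart, 4 mm thick, from the hub to 62 mm from the axis, 50 to 82 mm above the table. Origin on the axis, 46 mm above the table; first vane along +x. 0.28 kg; turns either way, coasts some seconds after a 0.2 m/s flick.
- wheel_turn (a joint): Angle of the wheel about its vertical axis, rad, counter-clockwise from above, unlimited; 0 = the first vane points along dock +x, the others at +-120 degrees.
- adapter: White plug-in power adapter, 55 x 42 x 28 mm, two brass prongs; lies loose beside the dock. Origin under its centre. Leave alone.
- terminal: Black terminal strip with brass screws, 85 x 30 x 23 mm, loose beside the dock. Origin under its centre. Leave alone.
- driver: Screwdriver lying loose on the table to one side of the dock. Leave alone.

How it is judged (in metres and radians):
On the way, in this order (a step that is already met when the one before it is completed fails the run):
1. the carriage is caught in the docked position and let go (value of joint carriage_slide between 0.042 and 0.05 m and contact force between each of the fingers, the arm and carriage below 0.05 N), for 0.4 s.
2. the wheel spins freely, untouched, for a second with the carriage docked (value of joint carriage_slide between 0.042 and 0.05 m and contact force between anything else and wheel below 0.05 N and (velocity of joint wheel_turn above 1.5 rad/s or velocity of joint wheel_turn below -1.5 rad/s)), for 1 s.
3. the wheel runs down slowly by itself, untouched, still docked (value of joint carriage_slide between 0.042 and 0.05 m and contact force between anything else and wheel below 0.05 N and (velocity of joint wheel_turn between 0.06 and 0.8 rad/s or velocity of joint wheel_turn between -0.8 and -0.06 rad/s)), for 0.2 s.
4. the wheel has come to a standstill, still docked (value of joint carriage_slide between 0.042 and 0.05 m and velocity of joint wheel_turn between -0.05 and 0.05 rad/s), for 0.1 s.
At the end, for the whole second after the job is handed in: After docking, spinning and running down, the carriage has been ejected and rests within 6 mm of fully out, the wheel is at rest (under 0.05 rad/s), nothing touches the carriage or wheel, and the adapter, terminal strip and screwdriver are within 20 mm of where they began (value of joint carriage_slide below 0.006 m and contact force between each of the fingers, the arm and carriage below 0.05 N and velocity of joint wheel_turn between -0.05 and 0.05 rad/s).
It fails at once if the adapter is moved more than 20 mm (distance of adapter from where it was at the start of the episode above 0.02 m).
It fails at once if the terminal strip is moved more than 20 mm (distance of terminal from where it was at the start of the episode above 0.02 m).
It fails at once if the screwdriver is moved more than 20 mm (distance of driver from where it was at the start of the episode above 0.02 m).
It also fails if it takes over 72 s, if anything falls off the work surface, if the arm or the gripper's body presses on something with over 40 N, if the wrist force passes 120 N, or if a joint passes its speed limit or range.

ROBOT

A 7-joint arm with a two-finger parallel gripper is mounted at the origin on the work surface. World frame = base frame: x ahead of the robot, y to its left, z up, the work surface at z = 0. Lengths are in mm, angles in rad, forces in N, time in s.
With the tool pointing down it reaches from about 400 to 875 mm from the base axis. Payload 4.4 kg.
Tool frame: the origin (TCP) lies between the finger pads; the fingertips stand 22 mm ahead of it and the grasp point (between the pads) lies 3 mm ahead of it; z points along the fingers, y is the line along which they close (so a half turn about z gives the same grasp; the last joint's range is limited). The gripper opens to 85 mm and grips with 20 to 120 N. Pads are 22 mm wide; open, the fingers measure 114 mm over their backs; the gripper's body (76 mm by 85 mm) begins 54 mm behind the grasp point. The pads swing forward as they close: fully open they stand 13 mm farther back than shut.
Start: joints at [-1.184, 0.628, 0.038, 1.517, -0.027, 0.996, -0.02], TCP at [284.345, 584.521, 253.313] pointing down, gripper open.
Joint ranges: [-3.06, 3.06], [-0.37, 2.12], [-1.25, 1.32], [0.18, 2.47], [-1.1, 4.24], [0.23, 1.98], [-2.94, 2.94]. Speed limits (rad/s): [2.57, 2.57, 3.14, 3.14, 3.14, 3.14, 3.14].

INTERFACE

Orientations are given as [roll, pitch, yaw] about the fixed x, y, z axes, in that order (R = Rz(yaw) Ry(pitch) Rx(roll)).
In Python, from cell import ctrl gives the robot as it stands.
- The arm moves only by the tool step_arm, never from a script. Its argument "plan" is a list of rows, each an object of numbers: "dx", "dy", "dz": the shift along the tool's x, y, z scaled (see below); "ax", "ay", "az": the turn, a rotation vector about the tool's x, y, z scaled (see below); "gripper": the opening, from 0 (shut) to 1 (fully open). A call has 1 to 20 rows; each row shifts and turns the commanded pose from where the row before left it, along the tool's axes as they then stand; what a row does not reach is not made up. The controller multiplies each number of a shift by 0.3 m and each number of a turn by 90 degrees. A row lasts 1/8 s, in which the tool goes at most 62.5 mm and 10.7 degrees, less where a joint would pass 70% of its speed; a pose out of reach is approached as far as the arm can. A call with a number of a shift or a turn outside -1 to 1 is refused whole. A call with a gripper value outside its range is refused whole. The fingers move at their own pace and stop on an object; the grip force is fixed at half the most. Time passes only in rows, so rows that do not move let the fingers close. It gives the time, the measured TCP pose, the force, the opening and the grip force at its end, in the units of the state.
- ctrl.read_state(): the state, without advancing time (a new reading comes with each control period).
- ctrl.get_image(name): name is "side" or "top" or "wrist"; returns a dict with "color" (480x640x3 uint8, red, green, blue), "range_z" (480x640 float32, mm along the optical axis (not along the pixel's ray), 0 where there is no reading), "fx", "fy", "cx", "cy" (pixels), "T" (4x4, takes a point from camera to world coordinates); the wrist camera has in their place "T_tool_cam" (4x4, takes a point from camera to tool coordinates, whose origin is the TCP and whose axes are the flange's). Camera axes: x right, y down, z forward; pixel columns grow to the right and rows downward; lengths in mm; the calibration is good to about 2 mm. The wrist camera is an equidistant fisheye: a pixel r from the principal point sees the ray r / f radians off the axis. A picture is of the moment at which its call begins: read the wrist's pose just before it.
- ctrl.finish_job(): hands the job in; it is judged then, once.
The state is a dict: "clock": time; "qpos": joint angles; "qd": joint speeds; "tau": joint torques, N m; "eef_pos": TCP position; "tool_rot": TCP orientation; "force": force on the tool from outside, world axes, zero at the start; "torque": the same for the moment, N m; "width": finger opening in mm; "gripper_force": force on a finger pad.
Only numpy, scipy, OpenCV 4.12 (cv2) and the standard library are available. Lean on these libraries where they do the work, as an engineer would, in place of code of your own. Each camera call takes 0.05 s, during which the arm holds its last target. There are 200 camera calls.

## Working session

There is one attempt and no reset: what is moved stays moved. The work goes in short steps, Python scripts to look and compute and a tool call to move; the robot and the scene stay as the last step left them, time stands still between calls to the robot, and variables do not carry over. Pictures are saved under pics/ and viewed, at most 10 in all, crops included, and the job is handed in when it is done.

Besides the shell and the picture viewer there is one more tool, called after "Emit:" as name(argument=value, ...) on one line, values as JSON. step_arm: Moves the arm, as the interface text tells. Shifts and turns lie within -1 to 1; 1 stands for 0.3 m of shift or 90 degrees of turn. Its arguments: {"type":"object","properties":{"plan":{"type":"array"}},"required":["plan"]}

```bash
mkdir -p pics; cat > h.py <<'E'
from cell import ctrl
import numpy as np, cv2
def cap(n,f):
    d=ctrl.get_image(n); cv2.imwrite('pics/'+f+'.png',d['color'][...,::-1]); np.savez('pics/'+f+'.npz',**d); return d
def pt(d,u,v,z=None):
    "pixel to world; z: intersect with plane z, else depth"
    r=np.array([(u-d['cx'])/d['fx'],(v-d['cy'])/d['fy'],1]); T=d['T']
    if z is None: s=float(d['range_z'][int(v),int(u)])
    else: s=(z-T[2,3])/(T[:3,:3]@r)[2]
    return T[:3,:3]@(r*s)+T[:3,3]
E
python3 - <<'E'
from h import *
s=ctrl.read_state(); print({k:np.round(v,3) for k,v in s.items()})
for n in('top','side'):
    d=cap(n,n+'0'); print(n,d['fx'],np.round(d['T'],3).tolist())
E
```

```text
{'clock': np.float64(0.0), 'qpos': array([-1.184,  0.629,  0.038,  1.518, -0.027,  0.996, -0.02 ]), 'qd': array([ 0.001, -0.   , -0.002, -0.   , -0.001,  0.   ,  0.001]), 'tau': array([-0.0000e+00, -5.6340e+01,  1.2260e+00, -1.9344e+01,  1.1000e-02,
        1.1000e-02,  0.0000e+00]), 'eef_pos': array([284.074, 583.962, 252.377]), 'tool_rot': array([-3.14 ,  0.   ,  2.689]), 'force': array([ 0.028, -0.051,  0.355]), 'torque': array([-0.098, -0.029,  0.061]), 'gripper_force': np.float64(0.0), 'width': np.float64(85.436)}
top 449.32597529114645 [[0.029, -0.999, 0.042, 558.207], [-0.999, -0.029, 0.013, 100.759], [-0.012, -0.042, -0.999, 972.169], [0.0, 0.0, 0.0, 1.0]]
side 516.8953677762958 [[0.662, -0.523, 0.536, 37.515], [-0.749, -0.444, 0.492, -445.907], [-0.019, -0.727, -0.686, 800.167], [0.0, 0.0, 0.0, 1.0]]
```

View pics/top0.png

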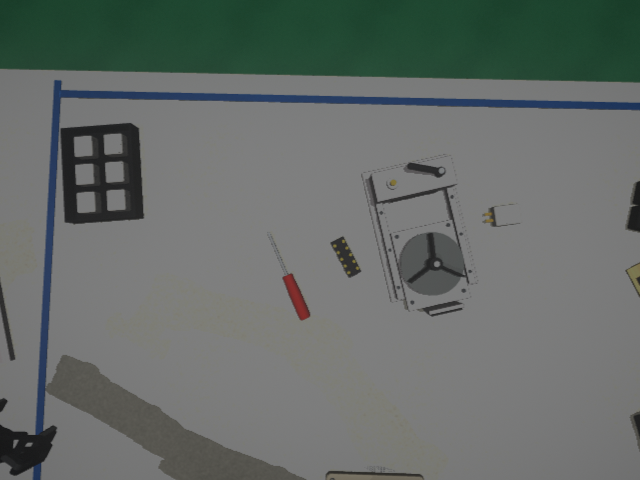

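View pics/side0.png

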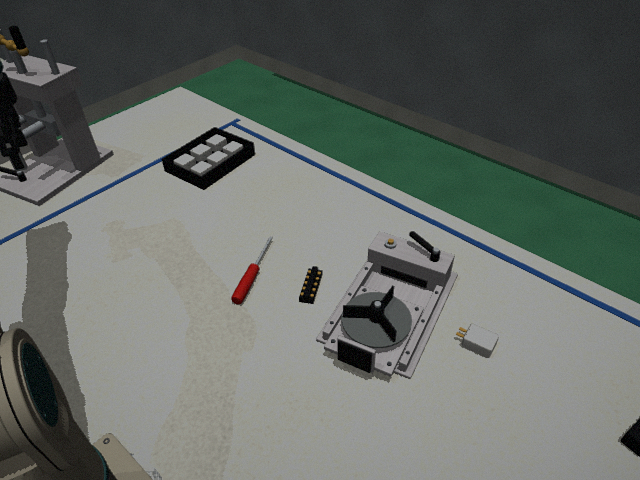

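```bash
python3 - <<'E'
import cv2
i=cv2.imread('pics/top0.png')[145:325,320:530]
cv2.imwrite('pics/crop.png',cv2.convertScaleAbs(cv2.resize(i,None,fx=3.3,fy=3.3,interpolation=cv2.INTER_CUBIC),alpha=1.4))
E
```

```text
(no output)
```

View pics/crop.png

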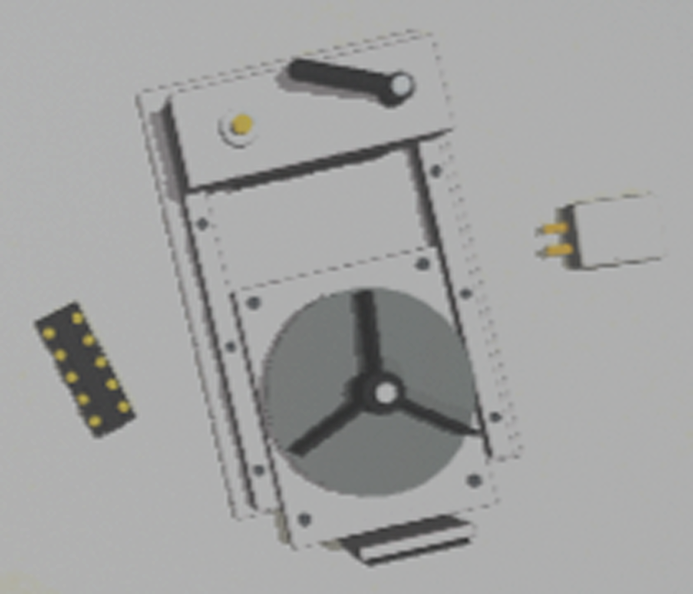

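```bash
python3 - <<'E'
import sys; sys.argv=['']
import numpy as np
from h import pt
d=np.load('pics/top0.npz')
P={}
for n,u,v,z in [('hub',386,392,91),('disc',369,392,48),('cLB',233,290,30),('cRB',432,246,30),('cLF',290,548,30),('cRF',497,503,30),
 ('bLB',138,93,8),('bLF',235,518,8),('bRF',522,457,8),('ppL',362,557,82),('ppR',472,532,82),('term',85,370,23),('adapt',618,232,28),('adPr',540,245,14),('lever',400,85,100),
 ('v1',365,292,82),('v2',292,450,82),('v3',480,433,82)]:
    P[n]=pt(d,320+u/3.3,145+v/3.3,z); print(n,P[n].round(1))
def yaw(a,b): w=P[b]-P[a]; return np.degrees(np.arctan2(w[1],w[0])).round(2),np.linalg.norm(w).round(1)
for a,b in [('cLF','cLB'),('cRF','cRB'),('bLF','bLB'),('cRB','cLB'),('cRF','cLF'),('bRF','bLF'),('ppR','ppL'),('hub','v1'),('hub','v2'),('hub','v3')]: print(a,b,yaw(a,b))
print(d['T'][:3,3])
E
```

```text
hub [ 547.9 -103.9   91. ]
disc [ 547.1 -103.4   48. ]
cLB [609. -20.  30.]
cRB [ 640.6 -145.5   30. ]
cLF [447.2 -59.7  30. ]
cRF [ 479.4 -189.1   30. ]
bLB [737.4  42.2   8. ]
bLF [462.8 -27.6   8. ]
bRF [ 507.6 -211.5    8. ]
ppL [449.4 -93.7  82. ]
ppR [ 466.2 -158.6   82. ]
term [555.5  72.3  23. ]
adapt [ 653.  -263.6   28. ]
adPr [ 644.6 -219.1   14. ]
lever [ 729.2 -106.7  100. ]
v1 [607.2 -92.4  82. ]
v2 [511.6 -50.7  82. ]
v3 [ 525.  -162.4   82. ]
cLF cLB (np.float64(13.77), np.float64(166.5))
cRF cRB (np.float64(15.16), np.float64(166.9))
bLF bLB (np.float64(14.25), np.float64(283.3))
cRB cLB (np.float64(104.13), np.float64(129.4))
cRF cLF (np.float64(103.96), np.float64(133.4))
bRF bLF (np.float64(103.69), np.float64(189.3))
ppR ppL (np.float64(104.49), np.float64(67.1))
hub v1 (np.float64(11.05), np.float64(61.1))
hub v2 (np.float64(124.33), np.float64(65.0))
hub v3 (np.float64(-111.37), np.float64(63.4))
[558.207066   100.75860311 972.16938624]
```

Emit:
step_arm(plan=[{"dx": -0.06,"dy": -0.07,"gripper": 0},{"dx": -0.125,"dy": -0.135,"gripper": 0},{"dx": -0.125,"dy": -0.135,"gripper": 0},{"dx": -0.125,"dy": -0.135,"gripper": 0},{"dx": -0.125,"dy": -0.135,"gripper": 0},{"dx": -0.125,"dy": -0.135,"gripper": 0},{"dx": -0.125,"dy": -0.135,"gripper": 0},{"dx": -0.125,"dy": -0.135,"gripper": 0},{"dx": -0.125,"dy": -0.135,"gripper": 0},{"dx": -0.125,"dy": -0.135,"gripper": 0},{"dx": -0.125,"dy": -0.135,"gripper": 0},{"dx": -0.125,"dy": -0.135,"gripper": 0},{"dx": -0.125,"dy": -0.135,"gripper": 0},{"dx": -0.125,"dy": -0.135,"gripper": 0},{"dx": -0.06,"dy": -0.07,"gripper": 0}])

```text
invalid input
```

Emit:
step_arm(plan=[{"az": 0.11,"gripper": 0},{"az": 0.11,"gripper": 0},{"az": 0.11,"gripper": 0},{"az": 0.11,"gripper": 0},{"az": 0.11,"gripper": 0},{"az": 0.11,"gripper": 0},{"az": 0.11,"gripper": 0},{"az": 0.11,"gripper": 0},{"az": 0.11,"gripper": 0},{"az": 0.11,"gripper": 0},{"az": 0.11,"gripper": 0},{"az": 0.11,"gripper": 0},{"az": 0.11,"gripper": 0},{"az": 0.123,"gripper": 0},{"gripper": 0}])

```text
invalid input
```

Emit:
step_arm(plan=[{"dx": -0.06,"dy": -0.07,"dz": 0.0,"ax": 0.0,"ay": 0.0,"az": 0.0,"gripper": 0.0}])

```text
clock: 0.22
eef_pos: [289.8, 559.0, 252.4]
tool_rot: [-3.142, -0.001, 2.692]
force: [-0.2, -0.1, 0.4]
width: 69.7
gripper_force: 0.0
```

Emit:
step_arm(plan=[{"dx": -0.125,"dy": -0.135,"dz": 0,"ax": 0,"ay": 0,"az": 0,"gripper": 0},{"dx": -0.125,"dy": -0.135,"dz": 0,"ax": 0,"ay": 0,"az": 0,"gripper": 0},{"dx": -0.125,"dy": -0.135,"dz": 0,"ax": 0,"ay": 0,"az": 0,"gripper": 0},{"dx": -0.125,"dy": -0.135,"dz": 0,"ax": 0,"ay": 0,"az": 0,"gripper": 0},{"dx": -0.125,"dy": -0.135,"dz": 0,"ax": 0,"ay": 0,"az": 0,"gripper": 0},{"dx": -0.125,"dy": -0.135,"dz": 0,"ax": 0,"ay": 0,"az": 0,"gripper": 0},{"dx": -0.125,"dy": -0.135,"dz": 0,"ax": 0,"ay": 0,"az": 0,"gripper": 0},{"dx": -0.125,"dy": -0.135,"dz": 0,"ax": 0,"ay": 0,"az": 0,"gripper": 0},{"dx": -0.125,"dy": -0.135,"dz": 0,"ax": 0,"ay": 0,"az": 0,"gripper": 0},{"dx": -0.125,"dy": -0.135,"dz": 0,"ax": 0,"ay": 0,"az": 0,"gripper": 0},{"dx": -0.125,"dy": -0.135,"dz": 0,"ax": 0,"ay": 0,"az": 0,"gripper": 0},{"dx": -0.125,"dy": -0.135,"dz": 0,"ax": 0,"ay": 0,"az": 0,"gripper": 0},{"dx": -0.125,"dy": -0.135,"dz": 0,"ax": 0,"ay": 0,"az": 0,"gripper": 0},{"dx": -0.06,"dy": -0.07,"dz": 0,"ax": 0,"ay": 0,"az": 0,"gripper": 0}])

```text
clock: 1.98
eef_pos: [506.5, -159.4, 253.0]
tool_rot: [-3.14, 0.001, 2.685]
force: [-0.4, 0.0, -0.3]
width: 0.2
gripper_force: 0.0
```

Emit:
step_arm(plan=[{"dx": 0,"dy": 0,"dz": 0,"ax": 0,"ay": 0,"az": 0.11,"gripper": 0},{"dx": 0,"dy": 0,"dz": 0,"ax": 0,"ay": 0,"az": 0.11,"gripper": 0},{"dx": 0,"dy": 0,"dz": 0,"ax": 0,"ay": 0,"az": 0.11,"gripper": 0},{"dx": 0,"dy": 0,"dz": 0,"ax": 0,"ay": 0,"az": 0.11,"gripper": 0},{"dx": 0,"dy": 0,"dz": 0,"ax": 0,"ay": 0,"az": 0.11,"gripper": 0},{"dx": 0,"dy": 0,"dz": 0,"ax": 0,"ay": 0,"az": 0.11,"gripper": 0},{"dx": 0,"dy": 0,"dz": 0,"ax": 0,"ay": 0,"az": 0.11,"gripper": 0},{"dx": 0,"dy": 0,"dz": 0,"ax": 0,"ay": 0,"az": 0.11,"gripper": 0},{"dx": 0,"dy": 0,"dz": 0,"ax": 0,"ay": 0,"az": 0.11,"gripper": 0},{"dx": 0,"dy": 0,"dz": 0,"ax": 0,"ay": 0,"az": 0.11,"gripper": 0},{"dx": 0,"dy": 0,"dz": 0,"ax": 0,"ay": 0,"az": 0.11,"gripper": 0},{"dx": 0,"dy": 0,"dz": 0,"ax": 0,"ay": 0,"az": 0.11,"gripper": 0},{"dx": 0,"dy": 0,"dz": 0,"ax": 0,"ay": 0,"az": 0.11,"gripper": 0},{"dx": 0,"dy": 0,"dz": 0,"ax": 0,"ay": 0,"az": 0.11,"gripper": 0},{"dx": 0,"dy": 0,"dz": 0,"ax": 0,"ay": 0,"az": 0,"gripper": 0}])

```text
clock: 3.85
eef_pos: [506.2, -155.4, 252.8]
tool_rot: [3.142, 0.001, 0.272]
force: [-0.1, -0.6, -1.5]
width: -0.3
gripper_force: 0.0
```

Emit:
step_arm(plan=[{"dx": 0,"dy": 0,"dz": 0,"ax": 0,"ay": 0,"az": 0.0155,"gripper": 0},{"dx": -0.15,"dy": -0.067,"dz": 0,"ax": 0,"ay": 0,"az": 0,"gripper": 0},{"dx": -0.15,"dy": -0.067,"dz": 0,"ax": 0,"ay": 0,"az": 0,"gripper": 0},{"dx": 0,"dy": 0,"dz": 0.15,"ax": 0,"ay": 0,"az": 0,"gripper": 0},{"dx": 0,"dy": 0,"dz": 0.15,"ax": 0,"ay": 0,"az": 0,"gripper": 0},{"dx": 0,"dy": 0,"dz": 0.15,"ax": 0,"ay": 0,"az": 0,"gripper": 0},{"dx": 0,"dy": 0,"dz": 0.15,"ax": 0,"ay": 0,"az": 0,"gripper": 0},{"dx": 0,"dy": 0,"dz": 0,"ax": 0,"ay": 0,"az": 0,"gripper": 0},{"dx": 0,"dy": 0,"dz": 0,"ax": 0,"ay": 0,"az": 0,"gripper": 0}])

```text
clock: 4.97
eef_pos: [409.8, -139.4, 74.4]
tool_rot: [3.141, -0.001, 0.245]
force: [-0.1, -0.1, -0.0]
width: -0.2
gripper_force: 0.0
```

```bash
cat >> h.py <<'E'
H=np.array([547.5,-103.7]); a=.248; e=np.array([np.cos(a),np.sin(a)]); n=np.array([-e[1],e[0]])
def tcp():
    s=ctrl.read_state(); p=np.array(s['eef_pos']); q=p[:2]-H-46*e
    print('clock',round(float(s['clock']),2),'tcp in dock',np.round([q@e,q@n,p[2]],1),'rot',np.round(s['tool_rot'],3),'F',np.round(s['force'],1))
E
python3 -c "
from h import *
tcp(); cap('side','side1')"
```

```text
clock 4.97 tcp in dock [-188.3   -0.8   74.4] rot [ 3.141e+00 -1.000e-03  2.450e-01] F [-0.1 -0.1 -0. ]
```

View pics/side1.png

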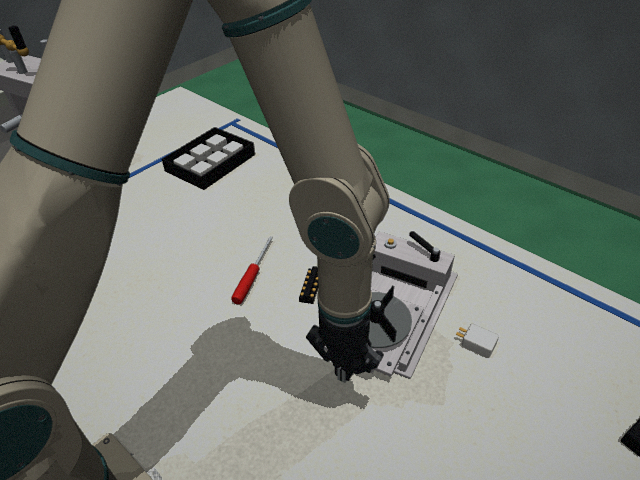

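Emit:
step_arm(plan=[{"dx": 0.04,"dy": -0.003,"dz": 0.028,"ax": 0,"ay": 0,"az": 0,"gripper": 0},{"dx": 0.04,"dy": 0,"dz": 0,"ax": 0,"ay": 0,"az": 0,"gripper": 0},{"dx": 0.03,"dy": 0,"dz": 0,"ax": 0,"ay": 0,"az": 0,"gripper": 0},{"dx": 0.03,"dy": 0,"dz": 0,"ax": 0,"ay": 0,"az": 0,"gripper": 0},{"dx": 0.03,"dy": 0,"dz": 0,"ax": 0,"ay": 0,"az": 0,"gripper": 0},{"dx": 0.03,"dy": 0,"dz": 0,"ax": 0,"ay": 0,"az": 0,"gripper": 0},{"dx": 0.03,"dy": 0,"dz": 0,"ax": 0,"ay": 0,"az": 0,"gripper": 0},{"dx": 0.03,"dy": 0,"dz": 0,"ax": 0,"ay": 0,"az": 0,"gripper": 0},{"dx": 0,"dy": 0,"dz": 0,"ax": 0,"ay": 0,"az": 0,"gripper": 0}])

```text
clock: 6.15
eef_pos: [484.1, -118.6, 64.8]
tool_rot: [-3.141, 0.002, 0.246]
force: [-4.6, -0.4, 3.5]
width: -0.0
gripper_force: 2.3
```

```bash
python3 -c "
from h import *
tcp()"
```

```text
clock 6.15 tcp in dock [-111.2    1.1   64.8] rot [-3.141e+00  2.000e-03  2.460e-01] F [-4.6 -0.4  3.5]
```

Emit:
step_arm(plan=[{"dx": 0.02,"dy": 0,"dz": 0,"ax": 0,"ay": 0,"az": 0,"gripper": 0},{"dx": 0.02,"dy": 0,"dz": 0,"ax": 0,"ay": 0,"az": 0,"gripper": 0},{"dx": 0.007,"dy": 0,"dz": 0,"ax": 0,"ay": 0,"az": 0,"gripper": 0},{"dx": 0,"dy": 0,"dz": 0,"ax": 0,"ay": 0,"az": 0,"gripper": 0}])

```text
clock: 6.65
eef_pos: [497.0, -115.2, 64.8]
tool_rot: [-3.14, 0.002, 0.245]
force: [-5.5, -0.7, 4.4]
width: -0.2
gripper_force: 2.9
```

```bash
python3 -c "
from h import *
tcp()"
```

```text
clock 6.65 tcp in dock [-97.8   1.2  64.8] rot [-3.14e+00  2.00e-03  2.45e-01] F [-5.5 -0.7  4.4]
```

Near the stop; press on in small steps until the force jumps.

Emit:
step_arm(plan=[{"dx": 0.007,"dy": 0,"dz": 0,"ax": 0,"ay": 0,"az": 0,"gripper": 0},{"dx": 0.007,"dy": 0,"dz": 0,"ax": 0,"ay": 0,"az": 0,"gripper": 0},{"dx": 0,"dy": 0,"dz": 0,"ax": 0,"ay": 0,"az": 0,"gripper": 0}])

```text
clock: 7.02
eef_pos: [497.2, -115.2, 64.8]
tool_rot: [-3.139, 0.008, 0.243]
force: [-13.7, -3.0, 11.0]
width: -0.0
gripper_force: 7.3
```

```bash
python3 -c "
from h import *
tcp()"
```

```text
clock 7.03 tcp in dock [-97.6   1.2  64.8] rot [-3.139  0.008  0.243] F [-13.7  -3.   11. ]
```

Emit:
step_arm(plan=[{"dx": -0.05,"dy": 0,"dz": 0,"ax": 0,"ay": 0,"az": 0,"gripper": 0},{"dx": -0.08,"dy": 0,"dz": 0,"ax": 0,"ay": 0,"az": 0,"gripper": 0},{"dx": -0.1,"dy": 0,"dz": 0,"ax": 0,"ay": 0,"az": 0,"gripper": 0},{"dx": 0,"dy": 0,"dz": -0.12,"ax": 0,"ay": 0,"az": 0,"gripper": 0},{"dx": 0,"dy": 0,"dz": -0.12,"ax": 0,"ay": 0,"az": 0,"gripper": 0},{"dx": 0,"dy": 0,"dz": 0,"ax": 0,"ay": 0,"az": 0,"gripper": 0}])

```text
clock: 7.78
eef_pos: [438.0, -131.7, 138.9]
tool_rot: [3.138, -0.006, 0.246]
force: [-0.7, -0.3, -0.7]
width: 0.2
gripper_force: 0.0
```

```bash
python3 - <<'E'
from h import *
tcp(); d=cap('top','top1')
i=cv2.imread('pics/top1.png')[145:325,320:530]
cv2.imwrite('pics/crop1.png',cv2.convertScaleAbs(cv2.resize(i,None,fx=3.3,fy=3.3,interpolation=cv2.INTER_CUBIC),alpha=1.4))
E
```

```text
clock 7.78 tcp in dock [-159.1   -0.2  138.9] rot [ 3.138 -0.006  0.246] F [-0.7 -0.3 -0.7]
```

View pics/crop1.png

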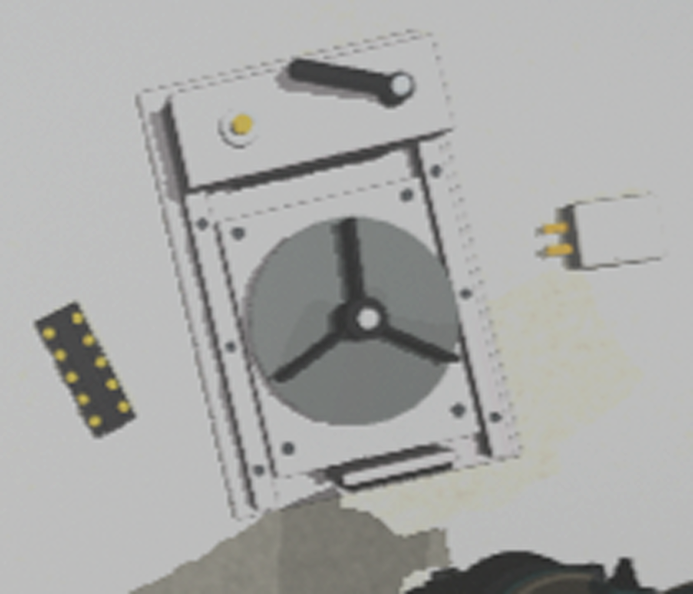

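Emit:
step_arm(plan=[{"dx": 0,"dy": 0,"dz": -0.1,"ax": 0,"ay": 0,"az": 0,"gripper": 0},{"dx": 0,"dy": 0,"dz": -0.1,"ax": 0,"ay": 0,"az": 0,"gripper": 0},{"dx": 0.17,"dy": -0.04,"dz": 0,"ax": 0,"ay": 0,"az": 0,"gripper": 0},{"dx": 0.17,"dy": -0.04,"dz": 0,"ax": 0,"ay": 0,"az": 0,"gripper": 0},{"dx": 0.17,"dy": -0.04,"dz": 0,"ax": 0,"ay": 0,"az": 0,"gripper": 0},{"dx": 0.17,"dy": -0.04,"dz": 0,"ax": 0,"ay": 0,"az": 0,"gripper": 0},{"dx": 0,"dy": 0,"dz": 0,"ax": 0,"ay": 0,"az": 0,"gripper": 0},{"dx": 0,"dy": 0,"dz": 0,"ax": 0,"ay": 0,"az": 0,"gripper": 0}])

```text
clock: 8.82
eef_pos: [620.8, -35.3, 195.4]
tool_rot: [-3.141, 0.002, 0.245]
force: [-1.2, -0.2, 0.0]
width: -0.2
gripper_force: 0.0
```

```bash
python3 - <<'E'
from h import *
tcp()
d=dict(np.load('pics/top1.npz'))
O=H+46*e
for nm,u,v,z in [('hub',368,317,91),('v1',348,222,82),('v2',277,379,82),('v3',457,357,82),('ppL',343,480,82),('ppR',453,458,82)]:
    q=pt(d,320+u/3.3,145+v/3.3,z)[:2]-O; print(nm,(q@e).round(1),(q@n).round(1))
E
```

```text
clock 8.82 tcp in dock [ 41.9  48.3 195.4] rot [-3.141e+00  2.000e-03  2.450e-01] F [-1.2 -0.2  0. ]
hub -0.1 -0.0
v1 57.9 -3.3
v2 -24.6 59.4
v3 -35.1 -48.4
ppL -91.8 34.5
ppR -93.2 -32.3
```

Emit:
step_arm(plan=[{"dx": 0.01,"dy": 0,"dz": 0.1,"ax": 0,"ay": 0,"az": 0,"gripper": 0},{"dx": 0,"dy": 0,"dz": 0.1,"ax": 0,"ay": 0,"az": 0,"gripper": 0},{"dx": 0,"dy": 0,"dz": 0.1,"ax": 0,"ay": 0,"az": 0,"gripper": 0},{"dx": 0,"dy": 0,"dz": 0.07,"ax": 0,"ay": 0,"az": 0,"gripper": 0},{"dx": 0,"dy": 0,"dz": 0,"ax": 0,"ay": 0,"az": 0,"gripper": 0},{"dx": 0,"dy": 0,"dz": 0,"ax": 0,"ay": 0,"az": 0,"gripper": 0}])

```text
clock: 9.57
eef_pos: [625.2, -34.9, 86.9]
tool_rot: [3.141, -0.001, 0.245]
force: [0.7, 0.4, -0.5]
width: 0.3
gripper_force: 0.0
```

```bash
python3 - <<'E'
from h import *
tcp()
E
```

```text
clock 9.57 tcp in dock [46.2 47.7 86.9] rot [ 3.141e+00 -1.000e-03  2.450e-01] F [ 0.7  0.4 -0.5]
```

Emit:
step_arm(plan=[{"dx": 0,"dy": 0.08,"dz": 0,"ax": 0,"ay": 0,"az": 0,"gripper": 0},{"dx": 0,"dy": 0.11,"dz": 0,"ax": 0,"ay": 0,"az": 0,"gripper": 0},{"dx": 0,"dy": 0.11,"dz": 0,"ax": 0,"ay": 0,"az": 0,"gripper": 0},{"dx": 0,"dy": 0.11,"dz": 0,"ax": 0,"ay": 0,"az": 0,"gripper": 0},{"dx": 0,"dy": 0.11,"dz": 0,"ax": 0,"ay": 0,"az": 0,"gripper": 0},{"dx": 0,"dy": 0.03,"dz": -0.06,"ax": 0,"ay": 0,"az": 0,"gripper": 0},{"dx": 0,"dy": 0,"dz": -0.15,"ax": 0,"ay": 0,"az": 0,"gripper": 0},{"dx": 0,"dy": 0,"dz": -0.15,"ax": 0,"ay": 0,"az": 0,"gripper": 0},{"dx": 0,"dy": 0,"dz": 0,"ax": 0,"ay": 0,"az": 0,"gripper": 0}])

```text
clock: 10.7
eef_pos: [667.3, -194.7, 200.3]
tool_rot: [3.137, -0.008, 0.247]
force: [0.3, 0.6, -0.1]
width: 0.2
gripper_force: 0.0
```

Emit:
step_arm(plan=[{"dx": -0.17,"dy": -0.08,"dz": 0,"ax": 0,"ay": 0,"az": 0,"gripper": 0},{"dx": -0.17,"dy": -0.08,"dz": 0,"ax": 0,"ay": 0,"az": 0,"gripper": 0},{"dx": -0.17,"dy": -0.08,"dz": 0,"ax": 0,"ay": 0,"az": 0,"gripper": 0},{"dx": -0.17,"dy": -0.08,"dz": 0,"ax": 0,"ay": 0,"az": 0,"gripper": 0},{"dx": -0.09,"dy": -0.06,"dz": 0,"ax": 0,"ay": 0,"az": 0,"gripper": 0},{"dx": 0,"dy": 0,"dz": 0,"ax": 0,"ay": 0,"az": 0,"gripper": 0},{"dx": 0,"dy": 0,"dz": 0,"ax": 0,"ay": 0,"az": 0,"gripper": 0}])

```text
clock: 11.58
eef_pos: [414.2, -139.5, 194.5]
tool_rot: [3.141, -0.002, 0.247]
force: [0.6, 0.8, 1.8]
width: 0.0
gripper_force: 0.0
```

```bash
cat >> h.py <<'E'
def vang(prev=None):
    "vane angle mod 120 deg in dock frame from dark pixels on the r=25..56 ring of the unwarped vane plane"
    d=ctrl.get_image('top'); g=cv2.cvtColor(d['color'],cv2.COLOR_RGB2GRAY)
    Ti=np.linalg.inv(d['T']); th=np.radians(np.arange(0,360,1)); S=np.zeros(360)
    for r in range(28,58,3):
        P=(H+46*e)[:,None]+r*(e[:,None]*np.cos(th)+n[:,None]*np.sin(th))
        c=Ti[:3,:3]@np.vstack([P,80+0*th])+Ti[:3,3:]
        S+=cv2.remap(g,(d['fx']*c[0]/c[2]+d['cx']).astype('f4')[None],(d['fy']*c[1]/c[2]+d['cy']).astype('f4')[None],1)[0]
    S=S[:120]+S[120:240]+S[240:]; w=S.max()-S; w[w<.6*w.max()]=0
    return round(float(np.degrees(np.angle((w*np.exp(3j*th[:120])).sum()))/3),1)
E
python3 - <<'E'
from h import *
tcp()
for k in range(6): print(round(float(ctrl.read_state()['clock']),2), vang())
E
```

```text
clock 11.57 tcp in dock [-184.    -2.   194.5] rot [ 3.141e+00 -2.000e-03  2.470e-01] F [0.6 0.8 1.8]
11.57 19.5
11.62 4.1
11.68 -10.1
11.72 -23.6
11.78 -37.0
11.82 -49.9
```

Emit:
step_arm(plan=[{"dx": 0,"dy": 0,"dz": 0,"ax": 0,"ay": 0,"az": 0,"gripper": 0},{"dx": 0,"dy": 0,"dz": 0,"ax": 0,"ay": 0,"az": 0,"gripper": 0},{"dx": 0,"dy": 0,"dz": 0,"ax": 0,"ay": 0,"az": 0,"gripper": 0},{"dx": 0,"dy": 0,"dz": 0,"ax": 0,"ay": 0,"az": 0,"gripper": 0},{"dx": 0,"dy": 0,"dz": 0,"ax": 0,"ay": 0,"az": 0,"gripper": 0},{"dx": 0,"dy": 0,"dz": 0,"ax": 0,"ay": 0,"az": 0,"gripper": 0},{"dx": 0,"dy": 0,"dz": 0,"ax": 0,"ay": 0,"az": 0,"gripper": 0},{"dx": 0,"dy": 0,"dz": 0,"ax": 0,"ay": 0,"az": 0,"gripper": 0},{"dx": 0,"dy": 0,"dz": 0,"ax": 0,"ay": 0,"az": 0,"gripper": 0},{"dx": 0,"dy": 0,"dz": 0,"ax": 0,"ay": 0,"az": 0,"gripper": 0},{"dx": 0,"dy": 0,"dz": 0,"ax": 0,"ay": 0,"az": 0,"gripper": 0},{"dx": 0,"dy": 0,"dz": 0,"ax": 0,"ay": 0,"az": 0,"gripper": 0},{"dx": 0,"dy": 0,"dz": 0,"ax": 0,"ay": 0,"az": 0,"gripper": 0},{"dx": 0,"dy": 0,"dz": 0,"ax": 0,"ay": 0,"az": 0,"gripper": 0},{"dx": 0,"dy": 0,"dz": 0,"ax": 0,"ay": 0,"az": 0,"gripper": 0},{"dx": 0,"dy": 0,"dz": 0,"ax": 0,"ay": 0,"az": 0,"gripper": 0}])

```text
clock: 13.88
eef_pos: [413.0, -139.8, 193.9]
tool_rot: [-3.142, 0.0, 0.245]
force: [-0.3, -0.0, -0.3]
width: 0.1
gripper_force: 0.0
```

```bash
python3 - <<'E'
from h import *
for k in range(6): print(round(float(ctrl.read_state()['clock']),2), vang())
E
```

```text
13.88 29.5
13.93 22.9
13.97 15.6
14.03 9.6
14.07 3.2
14.12 -2.4
```

Emit:
step_arm(plan=[{"dx": 0,"dy": 0,"dz": 0.11,"ax": 0,"ay": 0,"az": 0,"gripper": 0},{"dx": 0,"dy": 0,"dz": 0.11,"ax": 0,"ay": 0,"az": 0,"gripper": 0},{"dx": 0,"dy": 0,"dz": 0.11,"ax": 0,"ay": 0,"az": 0,"gripper": 0},{"dx": 0,"dy": 0,"dz": 0.1,"ax": 0,"ay": 0,"az": 0,"gripper": 0},{"dx": 0,"dy": 0,"dz": 0,"ax": 0,"ay": 0,"az": 0,"gripper": 0},{"dx": 0,"dy": 0,"dz": 0,"ax": 0,"ay": 0,"az": 0,"gripper": 0},{"dx": 0,"dy": 0,"dz": 0,"ax": 0,"ay": 0,"az": 0,"gripper": 0},{"dx": 0,"dy": 0,"dz": 0,"ax": 0,"ay": 0,"az": 0,"gripper": 0},{"dx": 0,"dy": 0,"dz": 0,"ax": 0,"ay": 0,"az": 0,"gripper": 0},{"dx": 0,"dy": 0,"dz": 0,"ax": 0,"ay": 0,"az": 0,"gripper": 0},{"dx": 0,"dy": 0,"dz": 0,"ax": 0,"ay": 0,"az": 0,"gripper": 0},{"dx": 0,"dy": 0,"dz": 0,"ax": 0,"ay": 0,"az": 0,"gripper": 0},{"dx": 0,"dy": 0,"dz": 0,"ax": 0,"ay": 0,"az": 0,"gripper": 0},{"dx": 0,"dy": 0,"dz": 0,"ax": 0,"ay": 0,"az": 0,"gripper": 0},{"dx": 0,"dy": 0,"dz": 0,"ax": 0,"ay": 0,"az": 0,"gripper": 0},{"dx": 0,"dy": 0,"dz": 0,"ax": 0,"ay": 0,"az": 0,"gripper": 0},{"dx": 0,"dy": 0,"dz": 0,"ax": 0,"ay": 0,"az": 0,"gripper": 0},{"dx": 0,"dy": 0,"dz": 0,"ax": 0,"ay": 0,"az": 0,"gripper": 0},{"dx": 0,"dy": 0,"dz": 0,"ax": 0,"ay": 0,"az": 0,"gripper": 0},{"dx": 0,"dy": 0,"dz": 0,"ax": 0,"ay": 0,"az": 0,"gripper": 0}])

```text
clock: 16.68
eef_pos: [413.0, -139.8, 64.9]
tool_rot: [-3.142, -0.0, 0.245]
force: [-0.1, -0.4, 0.6]
width: -0.1
gripper_force: 0.0
```

Emit:
step_arm(plan=[{"dx": 0,"dy": 0,"dz": 0,"ax": 0,"ay": 0,"az": 0,"gripper": 0},{"dx": 0,"dy": 0,"dz": 0,"ax": 0,"ay": 0,"az": 0,"gripper": 0},{"dx": 0,"dy": 0,"dz": 0,"ax": 0,"ay": 0,"az": 0,"gripper": 0},{"dx": 0,"dy": 0,"dz": 0,"ax": 0,"ay": 0,"az": 0,"gripper": 0},{"dx": 0,"dy": 0,"dz": 0,"ax": 0,"ay": 0,"az": 0,"gripper": 0},{"dx": 0,"dy": 0,"dz": 0,"ax": 0,"ay": 0,"az": 0,"gripper": 0},{"dx": 0,"dy": 0,"dz": 0,"ax": 0,"ay": 0,"az": 0,"gripper": 0},{"dx": 0,"dy": 0,"dz": 0,"ax": 0,"ay": 0,"az": 0,"gripper": 0},{"dx": 0,"dy": 0,"dz": 0,"ax": 0,"ay": 0,"az": 0,"gripper": 0},{"dx": 0,"dy": 0,"dz": 0,"ax": 0,"ay": 0,"az": 0,"gripper": 0}])

```text
clock: 17.92
eef_pos: [413.0, -139.8, 64.9]
tool_rot: [-3.142, 0.0, 0.245]
force: [-0.3, -0.3, 0.5]
width: -0.2
gripper_force: 0.0
```

```bash
python3 - <<'E'
from h import *
tcp()
for k in range(12):
    t=round(float(ctrl.read_state()['clock']),2); w=vang()
    if k%3==0: print(t,w)
tcp()
E
```

```text
clock 17.93 tcp in dock [-185.2   -2.    64.9] rot [-3.142  0.     0.245] F [-0.3 -0.3  0.5]
17.93 -21.9
18.07 -21.9
18.23 -21.9
18.38 -21.9
clock 18.52 tcp in dock [-185.2   -2.    64.9] rot [-3.142 -0.     0.245] F [-0.1 -1.   0.1]
```

Emit:
step_arm(plan=[{"dx": 0.08,"dy": -0.005,"dz": 0,"ax": 0,"ay": 0,"az": 0,"gripper": 0},{"dx": 0.08,"dy": 0,"dz": 0,"ax": 0,"ay": 0,"az": 0,"gripper": 0},{"dx": 0.06,"dy": 0,"dz": 0,"ax": 0,"ay": 0,"az": 0,"gripper": 0},{"dx": 0.03,"dy": 0,"dz": 0,"ax": 0,"ay": 0,"az": 0,"gripper": 0},{"dx": 0.03,"dy": 0,"dz": 0,"ax": 0,"ay": 0,"az": 0,"gripper": 0},{"dx": 0.015,"dy": 0,"dz": 0,"ax": 0,"ay": 0,"az": 0,"gripper": 0},{"dx": 0.01,"dy": 0,"dz": 0,"ax": 0,"ay": 0,"az": 0,"gripper": 0},{"dx": 0,"dy": 0,"dz": 0,"ax": 0,"ay": 0,"az": 0,"gripper": 0}])

```text
clock: 19.52
eef_pos: [497.5, -116.8, 64.7]
tool_rot: [-3.139, 0.005, 0.243]
force: [-7.3, -1.3, 5.3]
width: 0.1
gripper_force: 3.7
```

```bash
python3 - <<'E'
from h import *
tcp()
E
```

```text
clock 19.52 tcp in dock [-97.7  -0.4  64.7] rot [-3.139  0.005  0.243] F [-7.3 -1.3  5.3]
```

Emit:
step_arm(plan=[{"dx": 0.008,"dy": 0,"dz": 0,"ax": 0,"ay": 0,"az": 0,"gripper": 0},{"dx": 0.005,"dy": 0,"dz": 0,"ax": 0,"ay": 0,"az": 0,"gripper": 0},{"dx": 0,"dy": 0,"dz": 0,"ax": 0,"ay": 0,"az": 0,"gripper": 0}])

```text
clock: 19.9
eef_pos: [497.6, -116.7, 64.7]
tool_rot: [-3.138, 0.011, 0.242]
force: [-15.9, -1.6, 11.5]
width: -0.0
gripper_force: 8.0
```

Emit:
step_arm(plan=[{"dx": -0.03,"dy": 0,"dz": 0,"ax": 0,"ay": 0,"az": 0,"gripper": 0},{"dx": -0.04,"dy": 0,"dz": 0,"ax": 0,"ay": 0,"az": 0,"gripper": 0},{"dx": -0.04,"dy": 0,"dz": 0,"ax": 0,"ay": 0,"az": 0,"gripper": 0},{"dx": -0.04,"dy": 0,"dz": 0,"ax": 0,"ay": 0,"az": 0,"gripper": 0},{"dx": -0.04,"dy": 0,"dz": 0,"ax": 0,"ay": 0,"az": 0,"gripper": 0},{"dx": -0.05,"dy": 0,"dz": 0,"ax": 0,"ay": 0,"az": 0,"gripper": 0},{"dx": -0.05,"dy": 0,"dz": 0,"ax": 0,"ay": 0,"az": 0,"gripper": 0},{"dx": -0.03,"dy": 0,"dz": -0.1,"ax": 0,"ay": 0,"az": 0,"gripper": 0},{"dx": 0,"dy": 0,"dz": -0.15,"ax": 0,"ay": 0,"az": 0,"gripper": 0},{"dx": 0,"dy": 0,"dz": 0,"ax": 0,"ay": 0,"az": 0,"gripper": 0},{"dx": 0,"dy": 0,"dz": 0,"ax": 0,"ay": 0,"az": 0,"gripper": 0},{"dx": 0,"dy": 0,"dz": 0,"ax": 0,"ay": 0,"az": 0,"gripper": 0},{"dx": 0,"dy": 0,"dz": 0,"ax": 0,"ay": 0,"az": 0,"gripper": 0},{"dx": 0,"dy": 0,"dz": 0,"ax": 0,"ay": 0,"az": 0,"gripper": 0},{"dx": 0,"dy": 0,"dz": 0,"ax": 0,"ay": 0,"az": 0,"gripper": 0},{"dx": 0,"dy": 0,"dz": 0,"ax": 0,"ay": 0,"az": 0,"gripper": 0}])

```text
clock: 21.9
eef_pos: [412.1, -138.5, 139.8]
tool_rot: [-3.142, 0.0, 0.245]
force: [-0.6, -0.3, -0.2]
width: -0.1
gripper_force: 0.0
```

```bash
python3 - <<'E'
from h import *
tcp(); a1=cap('top','top2')['color']
for k in range(5): ctrl.get_image('top')
b=ctrl.get_image('top')['color']; print('wheel change',np.abs(a1.astype(int)-b)[190:330,360:480].mean(), np.abs(a1.astype(int)-b)[190:330,360:480].max())
i=cv2.imread('pics/top2.png')[145:325,320:530]
cv2.imwrite('pics/crop2.png',cv2.convertScaleAbs(cv2.resize(i,None,fx=3.3,fy=3.3,interpolation=cv2.INTER_CUBIC),alpha=1.4))
E
```

```text
clock 21.9 tcp in dock [-185.9   -0.5  139.8] rot [-3.142  0.     0.245] F [-0.6 -0.3 -0.2]
wheel change 0.46041666666666664 30
```

View pics/crop2.png

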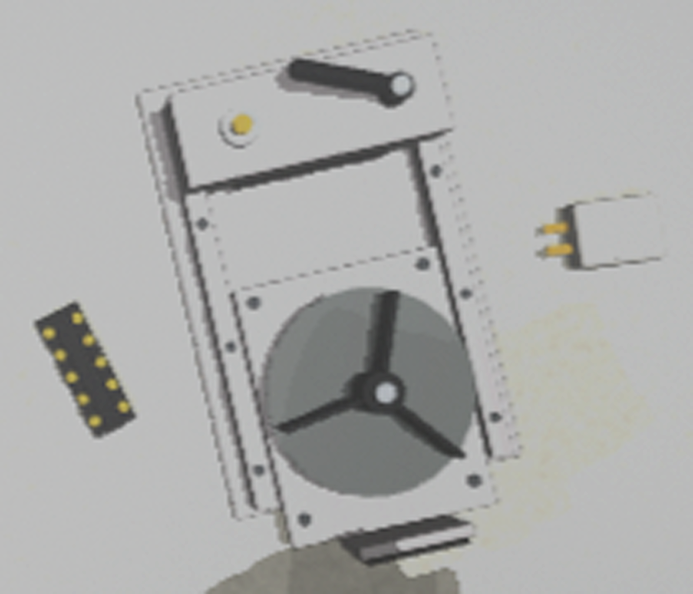

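The hub is back at (386, 392), its fully-out pixel position from the start. The adapter and terminal strip haven't moved. I'll let things settle briefly, then hand in.

Emit:
step_arm(plan=[{"dx": 0,"dy": 0,"dz": 0,"ax": 0,"ay": 0,"az": 0,"gripper": 0},{"dx": 0,"dy": 0,"dz": 0,"ax": 0,"ay": 0,"az": 0,"gripper": 0},{"dx": 0,"dy": 0,"dz": 0,"ax": 0,"ay": 0,"az": 0,"gripper": 0},{"dx": 0,"dy": 0,"dz": 0,"ax": 0,"ay": 0,"az": 0,"gripper": 0},{"dx": 0,"dy": 0,"dz": 0,"ax": 0,"ay": 0,"az": 0,"gripper": 0},{"dx": 0,"dy": 0,"dz": 0,"ax": 0,"ay": 0,"az": 0,"gripper": 0},{"dx": 0,"dy": 0,"dz": 0,"ax": 0,"ay": 0,"az": 0,"gripper": 0},{"dx": 0,"dy": 0,"dz": 0,"ax": 0,"ay": 0,"az": 0,"gripper": 0}])

```text
clock: 23.25
eef_pos: [412.1, -138.5, 139.9]
tool_rot: [-3.142, -0.0, 0.245]
force: [-0.2, 0.2, 0.0]
width: 0.2
gripper_force: 0.0
```

```bash
python3 -c "
from cell import ctrl
print(ctrl.finish_job())"
```

```text
the job is handed in; nothing more can be done
None
```

I docked the carriage, spun the wheel freely until it ran down to a standstill, then ejected the carriage fully out without the arm going near the loose parts, and handed the job in at about 23 s; no verdict came back.

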